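# Turn the reference tile over and hold it in the corner stops of the colour meter

### The job

The white reference tile lies face up in its black holder on the aluminium plate; the colour meter reads from below, through the round window in its stage. Turn the tile over so its white face is down, lay it flat on the meter's stage with a long side of the holder along the longer stop, then press it fully home into the corner against both stops, firmly but without forcing it, and finish while still holding it pressed against both stops for the reading: do not let go. Leave everything else on the bench where it is.

Things in the scene. Friction and masses are not known exactly. Their poses are not given: they have to be found in the camera images.
- tile_mid (a point): centre (half-way up) of the reference tile in its holder: a loose black plastic block 60 x 48 x 25 mm, about 0.15 kg, with a white ceramic tile set into one of its two large faces and four small screw heads in the other. x runs along its 60 mm length, y along its 48 mm width, z (25 mm thick) out of the white face. It starts lying on the plate with the white face up. Plain solid block for the fingers: all six sides are flat.
- plate: fixed bare aluminium work plate lying on the bench, 250 mm (x) x 200 mm (y), 4 mm thick; origin at the centre of its underside.
- meter: fixed white bench colour meter, 300 mm (x) x 220 mm (y); origin at the centre of its underside. A low console with a sloped display faces its -x side; on top of the rear part is the flat grey sample stage, 101 mm above the bench, 170 mm (x) x 180 mm (y), its centre 50 mm along +x and 8 mm along -y from the origin. Nothing stands above the stage but the two stops.
- port (a point): centre of the round window (25 mm) in the meter's stage, on the stage's top surface; axes as the meter's. With the tile fully home (white face down, its 60 mm length along this y axis) the tile's centre is straight above this point, 12.5 mm up.
- long_stop: aluminium bar screwed to the stage, 64 mm long (along the meter's y), 10 mm wide, 8 mm high; origin at the centre of its underside. Its stop face looks to the meter's -x and lies 24 mm along +x from the window's centre.
- short_stop: aluminium bar screwed to the stage, 38 mm long (along the meter's x), 10 mm wide, 8 mm high; origin at the centre of its underside. Its stop face looks to the meter's -y and lies 30 mm along +y from the window's centre.
- petri: bystander: closed petri dish, 61 mm across, 13 mm high, lying on the plate; origin at the centre of its underside.
- spatula: bystander: slim steel lab spatula, 160 mm long (its x), 12 mm wide, 5 mm high, lying on the plate; origin at the centre of its underside.
- beaker: bystander: glass beaker, 60 mm across, 75 mm high, on the bench; origin at the centre of its underside.
Things that resemble listed ones, but are neither listed nor needed, are in the scene too. There is more than one size of the part that bears tile_mid; the job needs the larger.

How it is judged:
By the outcome, as a careful person would: the job done as asked, in the order asked, and still so for the second after the job is handed in, while the arm keeps its last pose, push and grip.
It also fails if it takes over 72 s, if anything falls off the work surface, if the arm or the gripper's body presses on something with over 40 N, if the wrist force passes 120 N, or if a joint passes its speed limit or range.

### The arm

A 6-joint arm with a two-finger parallel gripper is mounted at the origin on the work surface. World frame = base frame: x ahead of the robot, y to its left, z up, the work surface at z = 0. Lengths are in m, angles in rad, forces in N, time in s.
With the tool pointing down it reaches from about 0.375 to 0.975 m from the base axis. Payload 3.8 kg.
Tool frame: the origin (TCP) lies at the very end of the fingers, on their centre line; the grasp point (between the pads) lies 19 mm behind it (arm.tcp_to_grasp is the distance from the TCP to the grasp point, in m); z points along the fingers, y is the line along which they close (so a half turn about z gives the same grasp; the last joint's range is limited). The gripper opens to 88 mm and grips with 3 to 60 N. Pads are 18 mm wide; open, the fingers measure 123 mm over their backs; the gripper's body (75 mm by 187 mm) begins 45 mm behind the grasp point.
Start: joints at [-1.216, 0.264, 1.604, -0, 1.274, -0.037], TCP at [0.258, -0.624, 0.207] pointing down, gripper open.
Joint ranges: [-2.63, 2.63], [-0.94, 2.18], [0.31, 2.57], [-1.31, 4.45], [0, 2.66], [-2.55, 2.55]. Speed limits (rad/s): [2.57, 2.57, 3.14, 3.14, 3.14, 3.14].

### API

Orientations are given as [roll, pitch, yaw] about the fixed x, y, z axes, in that order (R = Rz(yaw) Ry(pitch) Rx(roll)).
In Python, from bench import telemetry, viewer, workorder, arm gives the robot as it stands. The module is installed in compiled form; this text tells all that it offers.
- The arm moves only by the shell command python3 -m inch 'ROWS' [FORCE]. ROWS is JSON, a list of rows, each a list of 5 numbers: the closure, from 0 (fully open) to 1 (shut), then the shift along the tool's x, y, z in mm, then the turn about the tool's z in degrees. A call has 1 to 12 rows; each row is the pose to reach, as a shift and turn from the pose commanded when the call began, along the tool's axes at that moment; what a row does not reach only later rows make up. A row lasts 1/8 s, in which the tool goes at most 62.5 mm and 10.7 degrees, less where a joint would pass 70% of its speed; a pose out of reach is approached as far as the arm can. A call with a gripper value outside its range is refused whole. The fingers move at their own pace and stop on an object; FORCE is the grip in N (left out, the last holds). Time passes only in rows, so rows that repeat a pose let the fingers close. It gives the time, the measured TCP pose, the force, the opening and the grip force at its end, in the units of the state.
- telemetry.get_state(): the state, without advancing time (a new reading comes with each control period).
- viewer.grab_frame(name): name is "scene" or "top" or "wrist"; returns a dict with "pixels" (400x640x3 uint8, red, green, blue), "depth" (400x640 float32, m along the optical axis (not along the pixel's ray), 0 where there is no reading), "K" (3x3 intrinsics, pixels), "R" (3x3) and "t" (3): a world point X has camera coordinates R X + t; the wrist camera has in their place "hand_eye" (4x4, takes a point from camera to tool coordinates, whose origin is the TCP and whose axes are the flange's). Camera axes: x right, y down, z forward; pixel columns grow to the right and rows downward; lengths in m; the calibration is good to about 2 mm. The wrist camera is an equidistant fisheye: a pixel r from the principal point sees the ray r / f radians off the axis. A picture is of the moment at which its call begins: read the wrist's pose just before it.
- workorder.hand_in(): hands the job in; it is judged then, once.
The state is a dict: "t": time; "joint_positions": joint angles; "joint_velocities": joint speeds; "joint_torque": joint torques, N m; "tcp_pos": TCP position; "tool_rot": TCP orientation; "force": force on the tool from outside, world axes, zero at the start; "torque": the same for the moment, N m; "opening": finger opening in m; "gripper_force": force on a finger pad.
Only numpy, scipy, OpenCV 4.12 (cv2) and the standard library are available. Lean on these libraries where they do the work, as an engineer would, in place of code of your own. Each camera call takes 0.05 s, during which the arm holds its last target. There are 200 camera calls.

## Working session

There is one attempt and no reset: what is moved stays moved. The work goes in short steps, Python scripts to look and compute and a shell command to move; the robot and the scene stay as the last step left them, time stands still between calls to the robot, and variables do not carry over. Pictures are saved under pics/ and viewed, at most 10 in all, crops included, and the job is handed in when it is done.

```bash
mkdir -p pics; cat > h.py <<'E'
import numpy as np, cv2
from bench import telemetry, viewer, workorder, arm
def grab(n):
    f=viewer.grab_frame(n); return f
def save(f,p,crop=None,s=1):
    im=f["pixels"][:,:,::-1]
    if crop: im=im[crop[1]:crop[3],crop[0]:crop[2]]
    cv2.imwrite("pics/"+p,cv2.resize(im,None,fx=s,fy=s,interpolation=cv2.INTER_CUBIC))
def world(f,u,v,z=None):
    "pixel -> world, by depth or onto plane z"
    d=np.linalg.inv(f["K"])@np.array([u,v,1.]); c=-f["R"].T@f["t"]; r=f["R"].T@d
    k=f["depth"][int(v),int(u)] if z is None else (z-c[2])/r[2]
    return c+k*r
E
python3 - <<'E'
from h import *
for n in("top","scene"):
    f=grab(n); save(f,n+"1.png",s=1.25); np.savez(n+"1.npz",**f); print(n,-f["R"].T@f["t"],f["K"][0,0])
print(telemetry.get_state(),arm.tcp_to_grasp)
E
```

```text
top [ 0.4072485  -0.00837855  0.89867142] 368.1663938248662
scene [ 1.02902343 -0.50045923  0.67968776] 368.17310983210507
{'t': 0.1, 'joint_positions': array([-1.21592065e+00,  2.64699518e-01,  1.60520418e+00, -1.24218878e-07,
        1.27367609e+00, -3.69044802e-02]), 'joint_velocities': array([ 6.22184587e-06, -2.49604286e-03, -1.20211617e-03, -1.11420310e-03,
       -3.94102272e-04,  2.93163893e-04]), 'joint_torque': array([ 6.93529310e-04, -5.03619719e+01, -3.58070540e+01,  7.31980009e-02,
        2.33421772e-02, -5.67906511e-05]), 'tcp_pos': array([ 0.2574963 , -0.62321727,  0.20561588]), 'tool_rot': array([-3.13960687e+00, -7.31988314e-05,  3.91780120e-01]), 'force': array([-0.43425508,  0.04012796, -1.29207523]), 'torque': array([0.02872844, 0.0200358 , 0.03276305]), 'gripper_force': 0.0, 'opening': 0.08858083917994337} 0.0187
```

View pics/top1.png

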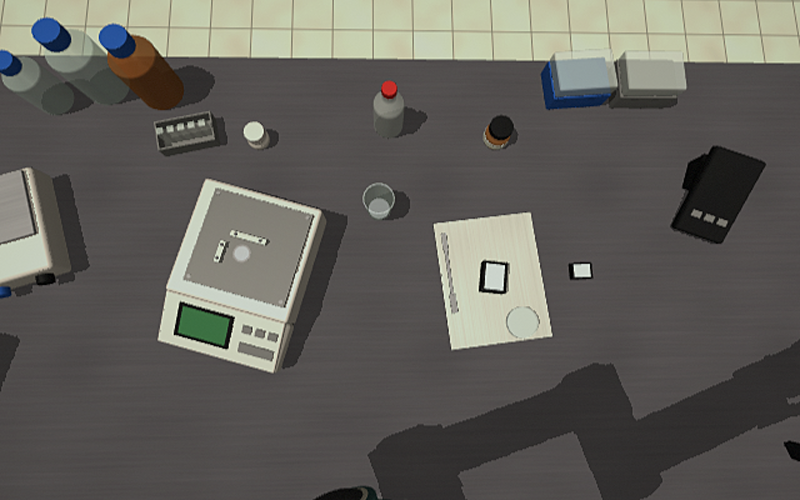

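View pics/scene1.png

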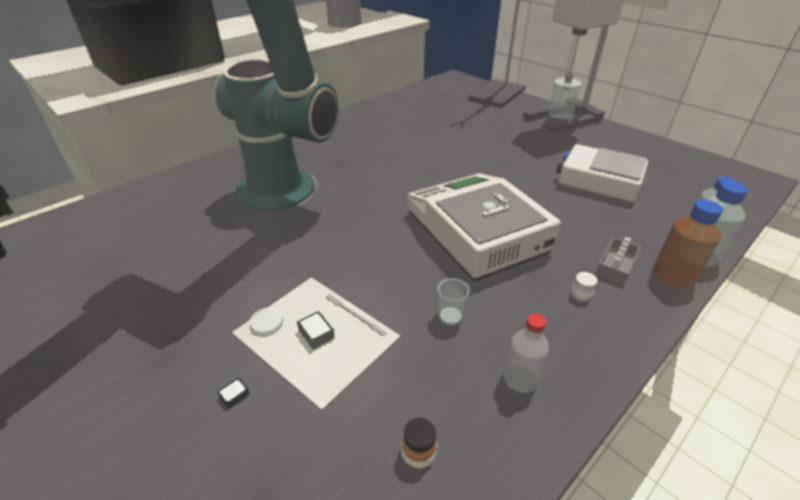

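Candidates (800‑wide top view pixels): the tile on the plate (494,277), and the small look‑alike on the bench (581,270). The one on the plate is larger, so I choose it. The stops are at (249,237) (long) and (221,251) (short), the window is at (241,253), the petri dish at (522,322), the spatula at (450,273) and the beaker at (378,200).

```bash
cat > m.py <<'E'
from h import *
f=dict(np.load("top1.npz")); g=cv2.cvtColor(f["pixels"],cv2.COLOR_RGB2GRAY); hsv=cv2.cvtColor(f["pixels"],cv2.COLOR_RGB2HSV)
def rect(mask,x0,y0,x1,y1,z,amin=20):
    m=np.zeros_like(mask); m[y0:y1,x0:x1]=mask[y0:y1,x0:x1]
    for c in cv2.findContours(m,cv2.RETR_EXTERNAL,cv2.CHAIN_APPROX_NONE)[0]:
        if len(c)<8: continue
        P=np.array([world(f,*p[0],z)[:2] for p in c],np.float32)*1000
        (cx,cy),(w,h),a=cv2.minAreaRect(P); 
        if w*h<60: continue
        print("c(%.1f,%.1f) size(%.1f,%.1f) a %.1f px"%(cx,cy,w,h,a),c.mean(0)[0].round(1))
print("tile top");rect(((g<80)*255).astype(np.uint8),378,200,412,245,.029)
print("white");rect(((g>200)*255).astype(np.uint8),384,208,407,235,.029)
print("spare");rect(((g<50)*255).astype(np.uint8),448,204,480,228,.02)
print("stops");rect(((g>185)*255).astype(np.uint8),165,178,222,215,.109)
print("stage");rect(((g<150)*255).astype(np.uint8),148,148,258,246,.101)
print("plate");rect(((g>120)*255).astype(np.uint8),340,160,450,285,.004)
print("depths",[world(f,u,v).round(4) for u,v in((395,221),(193,203),(230,215),(198,189),(418,257),(303,152))])
save(f,"c1.png",(340,160,480,285),5); save(f,"c2.png",(130,140,270,250),5)
i=cv2.hconcat([cv2.resize(cv2.imread("pics/c1.png"),(400,360)),cv2.resize(cv2.imread("pics/c2.png"),(400,360))]);cv2.imwrite("pics/c12.png",i)
E
python3 m.py
```

```text
tile top
c(507.0,-221.0) size(52.3,60.6) a 83.3 px [394.4 221.5]
white
c(508.5,-223.2) size(35.2,46.5) a 83.1 px [395.4 220.7]
spare
c(518.6,-395.4) size(46.2,32.0) a 89.5 px [464.  216.5]
stops
c(542.4,233.1) size(19.9,21.2) a 2.3 px [192.9 202.3]
c(543.7,272.1) size(8.8,29.1) a 73.1 px [174.4 202.5]
c(571.0,222.9) size(40.5,8.6) a 73.9 px [198.5 189.5]
stage
c(455.8,313.8) size(25.5,6.3) a 89.4 px [153.3 244.3]
c(556.2,221.5) size(184.4,171.6) a 73.8 px [199.7 197.7]
c(558.5,177.2) size(218.7,159.1) a 0.8 px [238.3 183.8]
c(624.6,322.4) size(86.1,28.3) a 3.5 px [151.7 164.2]
plate
c(506.1,-223.9) size(251.1,199.4) a 6.6 px [393.  224.4]
depths [array([ 0.5076, -0.2219,  0.0312]), array([0.5421, 0.2347, 0.1038]), array([0.5155, 0.155 , 0.1019]), array([0.5719, 0.2237, 0.1089]), array([ 0.4221, -0.2773,  0.0161]), array([ 0.6749, -0.0033,  0.0442])]
```

View pics/c12.png

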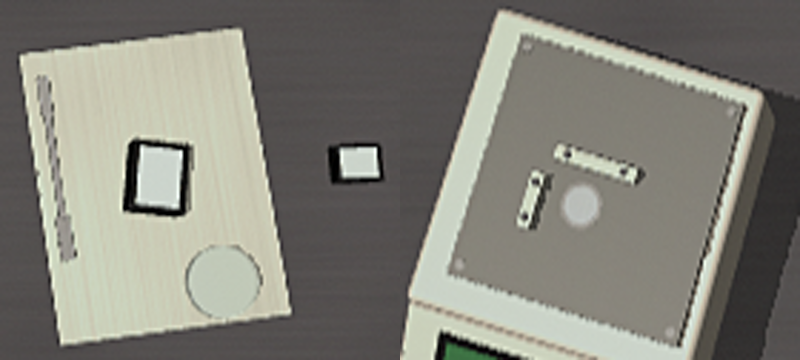

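The crops confirm it. The large holder (about 60 x 50 mm) on the plate is the one to use, with its long side along about −7°. The bench one measures only 46 x 32 mm. The window is at about (0.5435, 0.2355), and the meter yaw is −16.1°.

The tool can only turn about its vertical axis, so I'll turn the tile over by pivoting it in the pads: 90° on the plate and 90° on the stage.

```bash
cat > d.py <<'E'
import sys,numpy as np
from bench import telemetry
s=telemetry.get_state(); x,y,z,yaw=map(float,sys.argv[1:5]) # mm, deg
from scipy.spatial.transform import Rotation as Ro
R=Ro.from_euler('xyz',s["tool_rot"]).as_matrix()
print("now",(s["tcp_pos"]*1000).round(1),np.degrees(s["tool_rot"]).round(1),"shift",(R.T@(np.array([x,y,z])-s["tcp_pos"]*1000)).round(1),"turn",round((np.degrees(s["tool_rot"][2])-yaw+180)%360-180,1))
E
python3 d.py 506.7 -238.1 110 83
```

```text
now [ 257.5 -623.2  205.6] [-179.9   -0.    22.4] shift [ 377.4 -260.6   96.2] turn -60.6
```

```bash
python3 -m inch '[[0,377.4,-260.6,60,-60.6],[0,377.4,-260.6,60,-60.6],[0,377.4,-260.6,60,-60.6],[0,377.4,-260.6,60,-60.6],[0,377.4,-260.6,60,-60.6],[0,377.4,-260.6,60,-60.6],[0,377.4,-260.6,60,-60.6],[0,377.4,-260.6,96,-60.6],[0,377.4,-260.6,96,-60.6],[0,377.4,-260.6,96,-60.6],[0,377.4,-260.6,96,-60.6],[0,377.4,-260.6,96,-60.6]]' 5
python3 d.py 506.7 -238.1 7 83
python3 - <<'E'
from h import *
s=telemetry.get_state(); f=grab("wrist"); np.savez("w1.npz",s=s["tcp_pos"],r=s["tool_rot"],**f); save(f,"w1.png",None,1.25); print(f["hand_eye"].round(3),f["K"])
E
```

```text
t: 1.6
tcp_pos: [0.5074, -0.2403, 0.1121]
tool_rot: [3.14, 0.001, 1.448]
force: [0.4, -0.8, 0.8]
opening: 0.0878
gripper_force: 0.0
now [ 507.4 -240.3  112.1] [1.799e+02 1.000e-01 8.300e+01] shift [  2.2  -1.2 105.1] turn -0.0
[[ 0.    -0.967 -0.253  0.065]
 [ 1.     0.     0.     0.002]
 [ 0.    -0.253  0.967 -0.177]
 [ 0.     0.     0.     1.   ]] [[309.70691629   0.         312.30654083]
 [  0.         309.70691629 196.71563318]
 [  0.           0.           1.        ]]
```

View pics/w1.png

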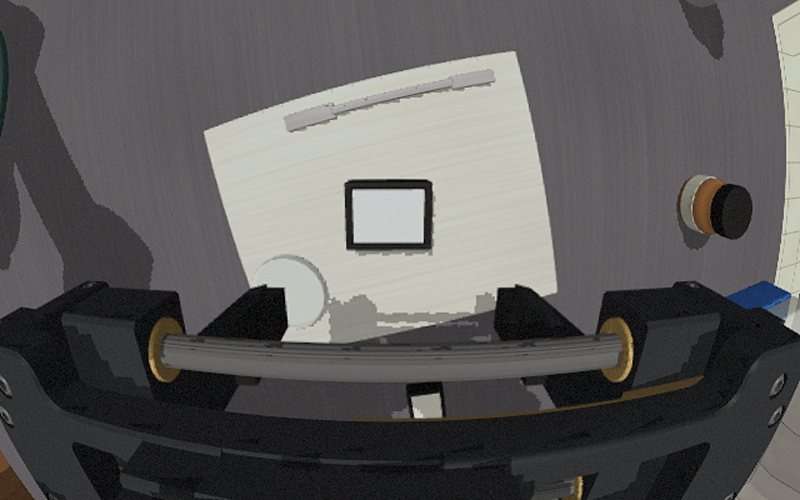

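The wrist view shows the tile at (388,216), square to the fingers. The petri dish at (290,290) is near the left finger. I'll refine the tile pose from this view.

```bash
cat > w.py <<'E'
import sys
from h import *
from scipy.spatial.transform import Rotation as Ro
def wpt(f,s,r,u,v,z):
    K=f["K"]; a=np.array([u-K[0,2],v-K[1,2]])/K[0,0]; th=np.linalg.norm(a)
    d=np.r_[a/th*np.sin(th),np.cos(th)] if th>0 else np.r_[0,0,1.]
    H=f["hand_eye"]; R=Ro.from_euler('xyz',r).as_matrix()
    c=R@H[:3,3]+s; d=R@H[:3,:3]@d; return c+d*(z-c[2])/d[2]
def rects(f,s,r,mask,box,z,amin=300):
    m=np.zeros(mask.shape,np.uint8); x0,y0,x1,y1=box; m[y0:y1,x0:x1]=mask[y0:y1,x0:x1]*255
    for c in cv2.findContours(m,cv2.RETR_EXTERNAL,cv2.CHAIN_APPROX_NONE)[0]:
        if len(c)<8: continue
        P=np.array([wpt(f,s,r,*p[0],z)[:2] for p in c],np.float32)*1000
        (cx,cy),(w,h),a=cv2.minAreaRect(P)
        if w*h>amin: print("c(%.1f,%.1f) size(%.1f,%.1f) a %.1f"%(cx,cy,w,h,a))
E
python3 - <<'E'
from w import *
q=dict(np.load("w1.npz")); g=cv2.cvtColor(q["pixels"],cv2.COLOR_RGB2GRAY)
B=(270,140,352,206)
m=g<100; rects(q,q["s"],q["r"],m,B,.029)
rects(q,q["s"],q["r"],(g>150),(283,153,341,195),.029)
c=wpt(q,q["s"],q["r"],234,233,.017); print("petri",c)
E
```

```text
c(510.0,-222.1) size(49.6,59.4) a 83.8
c(509.9,-223.1) size(34.9,48.1) a 82.9
petri [ 0.42917949 -0.27362868  0.017     ]
```

```bash
python3 -m inch '[[0,2.4,0,50,0],[0,2.4,0,85,0],[0,2.4,0,95,0],[0,2.4,0,105,0],[0,2.4,0,105,0],[1,2.4,0,105,0],[1,2.4,0,105,0],[1,2.4,0,105,0],[1,2.4,0,105,0],[1,2.4,0,105,0],[1,2.4,0,105,0],[1,2.4,0,105,0]]' 5
python3 d.py 507.7 -237.9 7 83
```

```text
t: 3.15
tcp_pos: [0.5073, -0.2365, 0.0058]
tool_rot: [-3.141, -0.0, 1.449]
force: [0.3, 0.4, -0.2]
opening: 0.0205
gripper_force: 0.0
now [ 507.3 -236.5    5.8] [-180.   -0.   83.] shift [-1.4  0.6 -1.2] turn 0.0
```

```bash
python3 - <<'E'
from w import *
s=telemetry.get_state(); f=grab("wrist"); np.savez("w2.npz",s=s["tcp_pos"],r=s["tool_rot"],**f); g=grab("scene")
cv2.imwrite("pics/v2.png",cv2.hconcat([cv2.resize(f["pixels"][:,:,::-1],(480,300)),cv2.resize(g["pixels"][200:320,160:288,::-1],(320,300))]))
print(s["opening"])
E
```

```text
0.0205484097084033
```

View pics/v2.png

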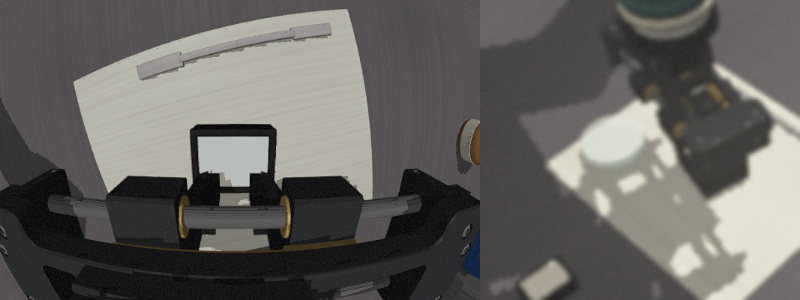

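The fingers closed behind the tile, which sits ahead of them at about (233,160) in the left half. I'll measure where it is now.

```bash
python3 - <<'E'
from w import *
q=dict(np.load("w2.npz")); g=cv2.cvtColor(q["pixels"],cv2.COLOR_RGB2GRAY)
rects(q,q["s"],q["r"],(g>150),(262,178,372,245),.029)
rects(q,q["s"],q["r"],(g<100),(245,160,378,235),.029)
for u,v in((256,167),(368,167),(266,181),(360,181)): print(u,v,wpt(q,q["s"],q["r"],u,v,.029).round(4))
s=telemetry.get_state(); print(s["opening"],s["gripper_force"],s["force"])
f=grab("top"); g=cv2.cvtColor(f["pixels"],cv2.COLOR_RGB2GRAY); np.savez("top2.npz",**f)
for u in range(370,425,6): print(u,g[200:250:4,u])
E
```

```text
c(509.9,-221.5) size(34.2,48.2) a 83.1
c(510.8,-214.4) size(37.3,59.3) a 83.1
256 167 [ 0.4854 -0.1934  0.029 ]
368 167 [ 0.5419 -0.2003  0.029 ]
266 181 [ 0.4894 -0.2013  0.029 ]
360 181 [ 0.5371 -0.2071  0.029 ]
0.01231013874812307 0.0 [-0.10849512  0.30461686  0.11355497]
370 [215 211 211 213 216 216 217 217 218 220 219 218 219]
376 [216 212 213 215 217 215 213 215 217 217 217 215 216]
382 [216 217 212 215 223 223 231 240 243 219 217 216 216]
388 [215 214  96  40 141 237 253 246   6 216 216 215 212]
394 [220 221 174 233 221 229 148  49  16 221 214 216 232]
400 [ 47  46  52  82  49 102  47  47 154  95  84  62  46]
406 [ 57  16  13  17  24  18  48  47  21  41 121  61  43]
412 [ 65  35  35  51  56 214  12  36 115 162  28  40  35]
418 [ 41  38  41  36  37  42 146 200  29  36  34  36  38]
424 [ 52  55  58  58  60  59 173  33  33  35  36  35  34]
```

```bash
python3 - <<'E'
from w import *
q=dict(np.load("w2.npz")); D=q["depth"]
for v in range(160,300,8): print(v,(D[v,240:385:9]*1000).astype(int))
save(q,"c3.png",(230,140,400,300),4)
E
```

```text
160 [180 179 179 180 179 179 180 179 180 180 178 179 180 179 180 180 180]
168 [181 180 181 169 169 168 167 169 167 167 169 168 168 167 181 181 181]
176 [182 182 157 157 157 157 157 158 156 157 157 158 157 156 156 182 182]
184 [182 183 156 158 158 158 158 159 157 158 159 158 158 158 157 184 183]
192 [185 185 159 160 158 159 159 160 161 160 158 160 159 161 159 185 183]
200 [186 186 160 160 161 161 160 162 160 162 160 160 160 161 159 186 185]
208 [188 187 160 161 162 162 161 162 163 161 161 161 162 162 161 188 187]
216 [189 189 162 162 163 162 163 163 163 162 163 163 162 163 163 189 189]
224 [190 190 163 164 164 165 163 164 164 164 164 164 164 165 165 191 190]
232 [192 191 164 149   0 153 165 165 164 164 165 152 155 150 165 191 191]
240 [ 79 193 166 139 142 143 166 166 166 167 166 143 142 139 139 193  79]
248 [ 74  82 130 130 134 134 167 167 165 168 169 135 134 131 129 194  74]
256 [ 74  82 122 125 126 126 170 168 167 169 169 130 127 127 123  84  73]
264 [ 72  78 116 119 118 127 196 197 197 197 198 131 118 120 116  79  73]
272 [ 71  77 110 113 113 114 198 198 198 198 197 132 111 113 109  79  72]
280 [70 73 73 72 73 74 74 74 74 73 73 74 74 73 74 73 70]
288 [69 72 73 72 73 72 72 73 72 72 72 73 73 73 72 73 69]
296 [69 71 71 72 72 72 73 72 72 73 71 73 72 72 73 73 69]
```

View pics/c3.png

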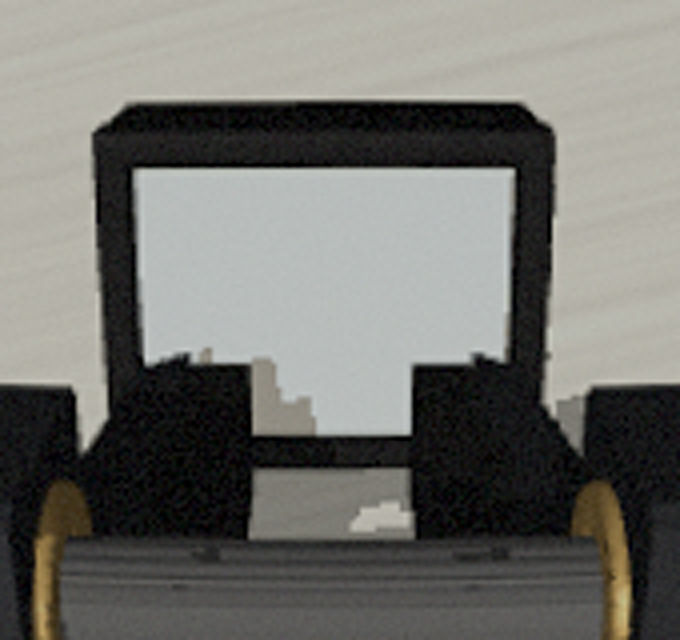

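```bash
python3 - <<'E'
from w import *
q=dict(np.load("w2.npz")); D=q["depth"]; s,r=q["s"],q["r"]
def P(u,v):
    K=q["K"]; a=np.array([u-K[0,2],v-K[1,2]])/K[0,0]; th=np.linalg.norm(a)
    d=np.r_[a/th*np.tan(th),1]*D[v,u]; H=q["hand_eye"]; return (H[:3,:3]@d+H[:3,3])*1000
for u,v in((262,232),(267,240),(276,240),(288,240),(267,256),(285,256),(262,272),(285,272),(340,240),(365,240),(300,264),(312,255),(312,200),(312,168)): print(u,v,"tool",P(u,v).round(0))
print(telemetry.get_state()["opening"])
E
```

```text
262 232 tool [  5. -25. -22.]
267 240 tool [ 10. -19. -47.]
276 240 tool [  9. -15. -45.]
288 240 tool [  9. -10. -44.]
267 256 tool [  9. -17. -62.]
285 256 tool [  9. -10. -61.]
262 272 tool [ 10. -17. -77.]
285 272 tool [  8.  -9. -74.]
340 240 tool [  9.  15. -44.]
365 240 tool [ 11.  26. -48.]
300 264 tool [-28.  -6.   3.]
312 255 tool [ -9.   2. -22.]
312 200 tool [ 23.   2. -23.]
312 168 tool [ 37.   2. -11.]
0.008171101759724266
```

```bash
python3 - <<'E'
from w import *
q=dict(np.load("w1.npz")); D=q["depth"]
def P(u,v):
    K=q["K"]; a=np.array([u-K[0,2],v-K[1,2]])/K[0,0]; th=np.linalg.norm(a)
    d=np.r_[a/th*np.tan(th),1]*D[v,u]; H=q["hand_eye"]; return (H[:3,:3]@d+H[:3,3])*1000
for v in range(222,276,5):print(v,[tuple(P(u,v).round(0).astype(int)) for u in(198,206,214,222,226,229,232)])
E
```

```text
222 [(np.int64(-37), np.int64(-116), np.int64(109)), (np.int64(-32), np.int64(-102), np.int64(97)), (np.int64(-32), np.int64(-93), np.int64(95)), (np.int64(-32), np.int64(-85), np.int64(96)), (np.int64(-31), np.int64(-81), np.int64(95)), (np.int64(-32), np.int64(-78), np.int64(96)), (np.int64(-32), np.int64(-75), np.int64(96))]
227 [(np.int64(-44), np.int64(-118), np.int64(113)), (np.int64(-37), np.int64(-102), np.int64(96)), (np.int64(-37), np.int64(-94), np.int64(95)), (np.int64(-37), np.int64(-86), np.int64(96)), (np.int64(-37), np.int64(-81), np.int64(96)), (np.int64(-37), np.int64(-79), np.int64(96)), (np.int64(-37), np.int64(-76), np.int64(96))]
232 [(np.int64(10), np.int64(-56), np.int64(-37)), (np.int64(10), np.int64(-51), np.int64(-39)), (np.int64(9), np.int64(-48), np.int64(-35)), (np.int64(9), np.int64(-44), np.int64(-34)), (np.int64(8), np.int64(-43), np.int64(-33)), (np.int64(-42), np.int64(-79), np.int64(95)), (np.int64(-42), np.int64(-76), np.int64(97))]
237 [(np.int64(10), np.int64(-53), np.int64(-45)), (np.int64(10), np.int64(-50), np.int64(-44)), (np.int64(9), np.in
[... 1780 characters left out ...]
.int64(-74), np.int64(-79), np.int64(94))]
267 [(np.int64(9), np.int64(-44), np.int64(-73)), (np.int64(4), np.int64(-44), np.int64(-63)), (np.int64(0), np.int64(-43), np.int64(-55)), (np.int64(-4), np.int64(-42), np.int64(-47)), (np.int64(-8), np.int64(-42), np.int64(-41)), (np.int64(-87), np.int64(-86), np.int64(108)), (np.int64(-88), np.int64(-84), np.int64(110))]
272 [(np.int64(26), np.int64(-29), np.int64(-108)), (np.int64(26), np.int64(-26), np.int64(-108)), (np.int64(-2), np.int64(-43), np.int64(-57)), (np.int64(-7), np.int64(-42), np.int64(-48)), (np.int64(-93), np.int64(-91), np.int64(108)), (np.int64(-93), np.int64(-87), np.int64(109)), (np.int64(-94), np.int64(-84), np.int64(110))]
```

Finding: the visible fingertips end about 30 mm short of the reported TCP, so they closed above the tile without touching it. I'll open and go down in small, force-guarded steps.

```bash
python3 -m inch '[[0,0,0,0,0],[0,0,0,0,0],[0,0,0,0,0],[0,0,0,0,0],[0,0,0,0,0],[0,0,0,0,0],[0,0,0,0,0],[0,0,0,0,0],[0,0,0,4,0],[0,0,0,8,0],[0,0,0,10,0],[0,0,0,10,0]]' 5
python3 - <<'E'
from w import *
s=telemetry.get_state(); q=grab("wrist"); D=q["depth"]; np.savez("w3.npz",s=s["tcp_pos"],r=s["tool_rot"],**q)
def P(u,v):
    K=q["K"]; a=np.array([u-K[0,2],v-K[1,2]])/K[0,0]; th=np.linalg.norm(a)
    d=np.r_[a/th*np.tan(th),1]*D[v,u]; H=q["hand_eye"]; return (H[:3,:3]@d+H[:3,3])*1000
for p in((312,200),(285,200),(240,200),(385,200),(312,130),(222,242),(226,252),(229,257)):print(p,P(*p).round(0))
print(s["tcp_pos"],s["force"],s["opening"])
E
```

```text
t: 4.8
tcp_pos: [0.507, -0.2363, -0.0046]
tool_rot: [-3.141, -0.0, 1.45]
force: [-0.1, 0.4, -0.4]
opening: 0.0882
gripper_force: 0.0
(312, 200) [ 25.   2. -33.]
(285, 200) [ 25. -12. -33.]
(240, 200) [ 19. -40.  -8.]
(385, 200) [19. 44. -8.]
(312, 130) [58.  1. -9.]
(222, 242) [  7. -42. -42.]
(226, 252) [ -1. -42. -37.]
(229, 257) [ -6. -43. -32.]
[ 0.50704607 -0.23634934 -0.00459072] [-0.1485498   0.37804122 -0.44110149] 0.0881678390424182
```

```bash
python3 -m inch '[[0,-1.4,0,6,0],[0,-1.4,0,12,0],[0,-1.4,0,15,0],[0,-1.4,0,18,0],[0,-1.4,0,18,0],[1,-1.4,0,18,0],[1,-1.4,0,18,0],[1,-1.4,0,18,0],[1,-1.4,0,18,0],[1,-1.4,0,18,0],[1,-1.4,0,18,0],[1,-1.4,0,18,0]]' 5
```

```text
t: 6.35
tcp_pos: [0.5072, -0.2379, -0.022]
tool_rot: [3.142, 0.0, 1.449]
force: [-0.8, 0.2, 2.6]
opening: 0.0602
gripper_force: 5.0
```

```bash
cat > prof.py <<'E'
from w import *
s=telemetry.get_state(); q=grab("wrist"); D=q["depth"]; g=cv2.cvtColor(q["pixels"],cv2.COLOR_RGB2GRAY)
save(q,"last.png",None,1.25)
K=q["K"]; H=q["hand_eye"]
for v in range(140,300,8):
    u=312; a=np.array([u-K[0,2],v-K[1,2]])/K[0,0]; th=np.linalg.norm(a)
    p=(H[:3,:3]@(np.r_[a/th*np.tan(th),1]*D[v,u])+H[:3,3])*1000
    print(v,"x %.0f world z %.0f g %d"%(p[0],s["tcp_pos"][2]*1000-p[2],g[v,u]),end=" | ")
print("\n",s["tcp_pos"].round(4),s["force"].round(1),s["opening"],s["gripper_force"])
E
python3 -m inch '[[1,0,0,0,0],[1,0,0,-5,0],[1,0,0,-10,0],[1,0,0,-15,0],[1,0,0,-20,0],[1,0,0,-25,0],[1,0,0,-30,0],[1,0,0,-30,0],[1,0,0,-30,0]]' 3
python3 prof.py
```

```text
t: 7.48
tcp_pos: [0.5071, -0.2379, 0.0078]
tool_rot: [3.142, -0.0, 1.449]
force: [-0.2, -1.1, -1.5]
opening: 0.0601
gripper_force: 3.0
140 x 52 world z 3 g 176 | 148 x 47 world z 3 g 176 | 156 x 42 world z 3 g 175 | 164 x 37 world z 4 g 174 | 172 x 39 world z 38 g 69 | 180 x 38 world z 54 g 41 | 188 x 34 world z 54 g 132 | 196 x 31 world z 55 g 186 | 204 x 27 world z 55 g 186 | 212 x 24 world z 54 g 187 | 220 x 20 world z 55 g 184 | 228 x 16 world z 55 g 185 | 236 x 13 world z 56 g 186 | 244 x 9 world z 57 g 185 | 252 x 5 world z 56 g 184 | 260 x 1 world z 57 g 150 | 268 x -3 world z 56 g 56 | 276 x 27 world z 117 g 41 | 284 x 26 world z 119 g 65 | 292 x 24 world z 120 g 84 | 
 [ 0.5071 -0.2379  0.0078] [-0.2 -1.1 -1.5] 0.06012763508810987 3.0000240275330725
```

The grip holds the tile flat, so it doesn't swing. I'll set it down and regrip on a small corner patch (about 6 x 6 mm at the top rear edge). Pad friction can't resist rotation there, so the tile will pivot as I arc it up about its far bottom edge.

```bash
python3 -m inch '[[1,0,0,10,0],[1,0,0,20,0],[1,0,0,26,0],[1,0,0,29,0],[1,0,0,29,0],[0.6,0,0,29,0],[0,0,0,29,0],[0,0,0,29,0],[0,0,0,15,0],[0,-12.4,0,15,0],[0,-12.4,0,15,0],[0,-12.4,0,15,0]]' 3
python3 prof.py
```

```text
t: 9.02
tcp_pos: [0.5054, -0.2504, -0.0073]
tool_rot: [-3.141, -0.0, 1.449]
force: [-0.1, 0.6, 0.6]
opening: 0.0879
gripper_force: 0.0
140 x 53 world z 3 g 168 | 148 x 51 world z 28 g 29 | 156 x 47 world z 28 g 20 | 164 x 43 world z 28 g 174 | 172 x 39 world z 28 g 172 | 180 x 36 world z 27 g 173 | 188 x 32 world z 28 g 175 | 196 x 28 world z 29 g 174 | 204 x 24 world z 27 g 175 | 212 x 20 world z 27 g 174 | 220 x 16 world z 28 g 174 | 228 x 12 world z 27 g 176 | 236 x 8 world z 29 g 23 | 244 x -8 world z 3 g 166 | 252 x -12 world z 3 g 168 | 260 x -18 world z 3 g 111 | 268 x -24 world z 2 g 105 | 276 x 26 world z 102 g 39 | 284 x 26 world z 104 g 51 | 292 x 24 world z 105 g 81 | 
 [ 0.5054 -0.2504 -0.0073] [-0.1  0.6  0.6] 0.08794999669584852 0.0
```

```bash
python3 -m inch '[[1,0,0,0,0],[1,0,0,0,0],[1,0,0,0,0],[1,0,0,0,0],[1,0,0,0,0],[1,0,0,0,0],[1,3.5,0,-6,0],[1,7,0,-11,0],[1,12,0,-16,0],[1,17,0,-20,0],[1,17,0,-20,0]]' 4
python3 prof.py
```

```text
t: 10.45
tcp_pos: [0.5081, -0.233, 0.0133]
tool_rot: [3.141, 0.0, 1.45]
force: [0.1, -1.0, -0.8]
opening: 0.0599
gripper_force: 4.0
140 x 51 world z 4 g 183 | 148 x 46 world z 4 g 179 | 156 x 44 world z 26 g 23 | 164 x 40 world z 28 g 194 | 172 x 36 world z 30 g 188 | 180 x 32 world z 32 g 189 | 188 x 28 world z 34 g 186 | 196 x 25 world z 37 g 187 | 204 x 21 world z 39 g 186 | 212 x 18 world z 41 g 185 | 220 x 14 world z 44 g 187 | 228 x 11 world z 45 g 186 | 236 x 7 world z 48 g 33 | 244 x 1 world z 44 g 16 | 252 x -22 world z 3 g 183 | 260 x -28 world z 3 g 123 | 268 x -34 world z 4 g 180 | 276 x 26 world z 122 g 34 | 284 x 26 world z 125 g 62 | 292 x 24 world z 126 g 90 | 
 [ 0.5081 -0.233   0.0133] [ 0.1 -1.  -0.8] 0.05994845991711514 4.000019207596779
```

It pivots: the white face is now tilted 31°. I'll continue the arc to 90°.

```bash
python3 -m inch '[[1,6,0,-3.3,0],[1,11.7,0,-5.8,0],[1,18,0,-7.4,0],[1,24.6,0,-8.4,0],[1,31,0,-8.4,0],[1,37.6,0,-7.6,0],[1,44,0,-5.6,0],[1,50,0,-3.2,0],[1,51,0,-3,0],[1,51,0,-3,0]]' 4
python3 prof.py
```

```text
t: 11.75
tcp_pos: [0.5141, -0.1829, 0.0159]
tool_rot: [3.141, 0.0, 1.45]
force: [-0.6, -0.7, 3.7]
opening: 0.0597
gripper_force: 4.0
140 x 51 world z 3 g 210 | 148 x 47 world z 9 g 179 | 156 x 41 world z 3 g 138 | 164 x 36 world z 4 g 206 | 172 x 31 world z 2 g 207 | 180 x 26 world z 4 g 208 | 188 x 21 world z 3 g 208 | 196 x 15 world z 2 g 206 | 204 x 10 world z 3 g 210 | 212 x 7 world z 9 g 86 | 220 x 7 world z 24 g 141 | 228 x 7 world z 38 g 139 | 236 x 8 world z 51 g 32 | 244 x 4 world z 52 g 37 | 252 x -1 world z 51 g 44 | 260 x 65 world z 193 g 31 | 268 x -10 world z 51 g 28 | 276 x 27 world z 125 g 49 | 284 x 25 world z 127 g 79 | 292 x 24 world z 129 g 111 | 
 [ 0.5141 -0.1829  0.0159] [-0.6 -0.7  3.7] 0.059676967778348654 4.000212550163269
```

View pics/last.png

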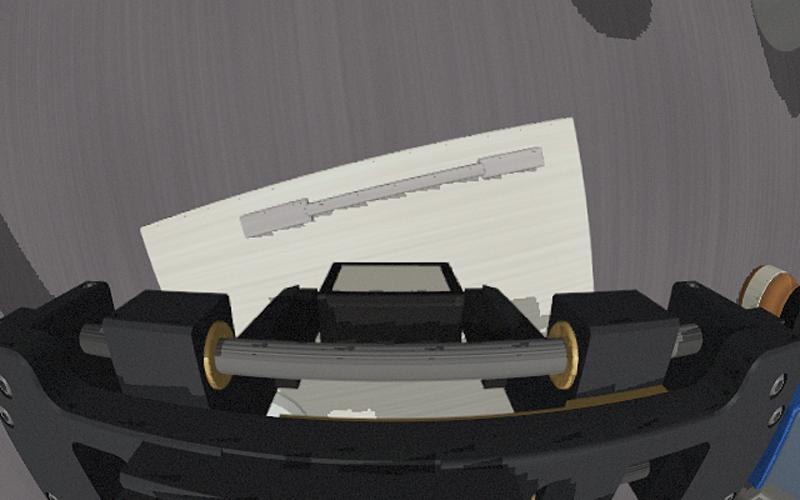

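The tile stands on edge with its white face toward the camera at (390,315) and the spatula clear. I'll regrip it firmly around its middle and lift.

```bash
python3 -m inch '[[0.5,0,0,0,0],[0,0,0,0,0],[0,0,0,0,0],[0,-4.5,0,8,0],[0,-4.5,0,15,0],[0,-4.5,0,15,0],[1,-4.5,0,15,0],[1,-4.5,0,15,0],[1,-4.5,0,15,0],[1,-4.5,0,15,0],[1,-4.5,0,15,0],[1,-4.5,0,15,0]]' 15
python3 -m inch '[[1,0,0,0,0],[1,0,0,-10,0],[1,0,0,-40,0],[1,0,0,-90,0],[1,0,0,-140,0],[1,0,0,-190,0],[1,0,0,-190,0]]' 15
python3 prof.py; python3 d.py 543.5 235.5 185 163.9
```

```text
t: 13.3
tcp_pos: [0.5136, -0.1872, 0.0011]
tool_rot: [3.141, 0.0, 1.449]
force: [-0.0, 0.4, 2.4]
opening: 0.0603
gripper_force: 15.0
t: 14.18
tcp_pos: [0.5165, -0.1885, 0.1966]
tool_rot: [3.132, 0.003, 1.449]
force: [0.4, 0.4, -2.2]
opening: 0.0598
gripper_force: 15.0
140 x 38 world z 4 g 215 | 148 x 28 world z 3 g 217 | 156 x 18 world z 2 g 215 | 164 x 9 world z 4 g 216 | 172 x -1 world z 3 g 215 | 180 x -11 world z 4 g 215 | 188 x -21 world z 3 g 215 | 196 x -31 world z 4 g 215 | 204 x -41 world z 4 g 215 | 212 x 11 world z 203 g 24 | 220 x 10 world z 216 g 146 | 228 x 11 world z 229 g 146 | 236 x 11 world z 240 g 149 | 244 x 10 world z 247 g 38 | 252 x 6 world z 247 g 34 | 260 x 2 world z 246 g 44 | 268 x -2 world z 247 g 30 | 276 x 27 world z 307 g 58 | 284 x 25 world z 308 g 84 | 292 x 24 world z 310 g 116 | 
 [ 0.5165 -0.1885  0.1966] [ 0.4  0.4 -2.2] 0.059806288378462594 14.999884427525103
now [ 514.6 -187.8  193.4] [1.797e+02 1.000e-01 8.300e+01] shift [423.6 -22.6   7.7] turn -80.9
```

```bash
python3 d.py 536.2 201.2 150 163.9
```

```text
now [ 514.6 -187.8  193.4] [1.797e+02 1.000e-01 8.300e+01] shift [388.8 -25.9  42.7] turn -80.9
```

```bash
python3 -m inch '[[1,30,-2,0,-7],[1,70,-5,0,-15],[1,115,-8,0,-24],[1,160,-11,0,-33],[1,205,-14,0,-42],[1,250,-17,0,-51],[1,295,-20,10,-60],[1,335,-22,20,-69],[1,365,-24,32,-76],[1,383,-25.5,41,-80],[1,388.8,-25.9,42.7,-80.9],[1,388.8,-25.9,42.7,-80.9]]' 15
python3 -m inch '[[1,0,0,0,0],[1,0,0,0,0]]' 15
python3 prof.py; python3 d.py 536.2 201.2 110 163.9
python3 - <<'E'
from w import *
s=telemetry.get_state(); q=grab("wrist"); np.savez("w4.npz",s=s["tcp_pos"],r=s["tool_rot"],**q); save(q,"w4.png",None,1.25)
E
```

```text
t: 15.72
tcp_pos: [0.5336, 0.2015, 0.1466]
tool_rot: [-3.14, -0.002, 2.861]
force: [-0.3, 0.6, -1.1]
opening: 0.06
gripper_force: 15.0
t: 15.98
tcp_pos: [0.535, 0.2012, 0.1486]
tool_rot: [3.141, 0.001, 2.86]
force: [0.2, 0.2, -1.8]
opening: 0.0602
gripper_force: 15.0
140 x 47 world z 100 g 153 | 148 x 41 world z 101 g 154 | 156 x 35 world z 100 g 155 | 164 x 29 world z 101 g 154 | 172 x 23 world z 100 g 152 | 180 x 17 world z 100 g 154 | 188 x 11 world z 101 g 154 | 196 x 5 world z 100 g 154 | 204 x -2 world z 100 g 143 | 212 x 9 world z 155 g 27 | 220 x 9 world z 168 g 132 | 228 x 9 world z 181 g 139 | 236 x 9 world z 191 g 141 | 244 x 8 world z 199 g 31 | 252 x 4 world z 199 g 24 | 260 x 0 world z 199 g 21 | 268 x -4 world z 198 g 28 | 276 x 25 world z 258 g 57 | 284 x 24 world z 260 g 83 | 292 x 23 world z 262 g 113 | 
 [0.535  0.2012 0.1486] [ 0.2  0.2 -1.8] 0.060200946360477084 14.999882286647335
now [535.  201.3 148.6] [180.    0.  163.9] shift [-1.1  0.2 38.6] turn -0.0
```

View pics/w4.png

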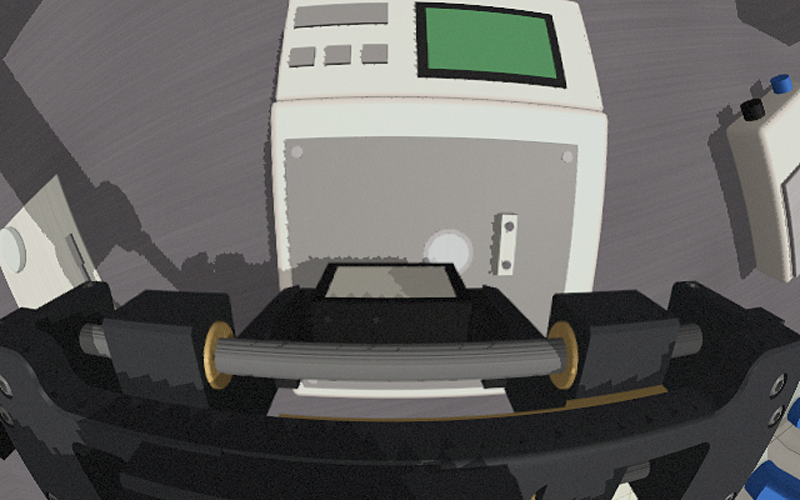

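The tile hangs upright over the stage with its white face toward the console (390,285). The window is at (448,251) and the short stop at (507,245). I'll check the port position from this view.

```bash
python3 - <<'E'
from w import *
q=dict(np.load("w4.npz")); W=lambda u,v,z:wpt(q,q["s"],q["r"],u/1.25,v/1.25,z)*1000
p0=np.array([543.5,235.5]); e=np.array([.961,-.277]); n=np.array([.277,.961])
for nm,u,v,z in(("port",448,251,.101),("ss face near",500,215,.109),("ss face far",492,272,.109),("stage FL",287,137,.101),("stage FR",578,150,.101)):
    w=W(u,v,z)[:2]; print(nm,w.round(1),"meter",((w-p0)@e).round(1),((w-p0)@n).round(1))
E
```

```text
port [543.8 235.5] meter 0.3 0.1
ss face near [528.8 270. ] meter -23.7 29.1
ss face far [561.7 257.9] meter 11.3 26.6
stage FL [450.7 162.9] meter -69.0 -95.5
stage FR [504.1 332.2] meter -64.7 82.0
```

```bash
python3 -m inch '[[1,0,0,15,0],[1,0,0,35,0],[1,0,0,44,0],[1,0,0,47,0],[1,0,0,48.5,0],[1,0,0,49.5,0],[1,0,0,49.5,0]]' 15; python3 prof.py
```

```text
t: 16.95
tcp_pos: [0.5351, 0.2021, 0.0991]
tool_rot: [3.141, 0.001, 2.861]
force: [-0.7, 0.1, -2.5]
opening: 0.0601
gripper_force: 15.0
140 x 50 world z 101 g 152 | 148 x 46 world z 100 g 152 | 156 x 41 world z 100 g 149 | 164 x 37 world z 101 g 152 | 172 x 32 world z 101 g 150 | 180 x 27 world z 100 g 150 | 188 x 23 world z 101 g 148 | 196 x 18 world z 101 g 148 | 204 x 13 world z 100 g 149 | 212 x 10 world z 107 g 28 | 220 x 9 world z 119 g 138 | 228 x 10 world z 132 g 137 | 236 x 9 world z 142 g 130 | 244 x 8 world z 149 g 26 | 252 x 5 world z 150 g 25 | 260 x 1 world z 150 g 31 | 268 x -3 world z 150 g 25 | 276 x 26 world z 209 g 52 | 284 x 24 world z 211 g 82 | 292 x 22 world z 211 g 115 | 
 [0.5351 0.2021 0.0991] [-0.7  0.1 -2.5] 0.06009916225066324 14.999916208907962
```

```bash
python3 -m inch '[[1,0,0,1,0],[1,0,0,1.5,0],[0.6,0,0,1.5,0],[0,0,0,1.5,0],[0,0,0,1.5,0],[0,0,0,1.5,0]]' 4; python3 -m inch '[[0,0,0,-8,0],[0,0,0,-15,0],[0,-18.5,0,-15,0],[0,-18.5,0,-15,0],[0,-18.5,0,-15,0]]' 4; python3 prof.py
```

```text
t: 17.75
tcp_pos: [0.5346, 0.2019, 0.0968]
tool_rot: [-3.141, -0.0, 2.861]
force: [-0.3, -0.7, -1.0]
opening: 0.0874
gripper_force: 0.0
t: 18.38
tcp_pos: [0.5525, 0.1965, 0.1117]
tool_rot: [-3.141, -0.001, 2.861]
force: [-0.1, -0.4, -0.1]
opening: 0.0879
gripper_force: 0.0
140 x 49 world z 100 g 152 | 148 x 45 world z 101 g 154 | 156 x 40 world z 100 g 153 | 164 x 35 world z 100 g 151 | 172 x 29 world z 99 g 152 | 180 x 28 world z 116 g 137 | 188 x 27 world z 134 g 134 | 196 x 27 world z 149 g 46 | 204 x 23 world z 149 g 35 | 212 x 19 world z 148 g 38 | 220 x 15 world z 149 g 42 | 228 x 11 world z 148 g 39 | 236 x 6 world z 148 g 26 | 244 x -15 world z 109 g 164 | 252 x -24 world z 100 g 150 | 260 x -30 world z 100 g 142 | 268 x -36 world z 101 g 140 | 276 x 25 world z 221 g 52 | 284 x 24 world z 223 g 80 | 292 x 23 world z 225 g 114 | 
 [0.5525 0.1965 0.1117] [-0.1 -0.4 -0.1] 0.08787281451746633 0.0
```

```bash
python3 -m inch '[[1,0,0,0,0],[1,0,0,0,0],[1,0,0,0,0],[1,0,0,0,0],[1,0,0,0,0],[1,0,0,0,0],[1,6,0,-2.3,0],[1,12.4,0,-4.2,0],[1,19,0,-5,0],[1,25.4,0,-5,0],[1,32,0,-4,0],[1,38.3,0,-2.4,0]]' 4; python3 prof.py
```

```text
t: 19.92
tcp_pos: [0.5153, 0.2076, 0.1147]
tool_rot: [3.141, 0.0, 2.862]
force: [-0.3, -0.6, 0.5]
opening: 0.0599
gripper_force: 4.0
140 x 49 world z 95 g 199 | 148 x 44 world z 100 g 152 | 156 x 39 world z 100 g 153 | 164 x 34 world z 101 g 149 | 172 x 29 world z 100 g 150 | 180 x 24 world z 100 g 149 | 188 x 19 world z 101 g 151 | 196 x 22 world z 134 g 38 | 204 x 19 world z 138 g 29 | 212 x 16 world z 141 g 40 | 220 x 13 world z 145 g 34 | 228 x 9 world z 148 g 34 | 236 x 6 world z 150 g 35 | 244 x 0 world z 146 g 24 | 252 x -8 world z 138 g 17 | 260 x -18 world z 128 g 23 | 268 x -38 world z 101 g 94 | 276 x 25 world z 224 g 57 | 284 x 24 world z 226 g 86 | 292 x 23 world z 228 g 117 | 
 [0.5153 0.2076 0.1147] [-0.3 -0.6  0.5] 0.059907729818369226 4.000403434038162
```

```bash
python3 -m inch '[[1,6,0,2.5,0],[1,11.7,0,5.8,0],[1,17,0,9.9,0],[1,21.5,0,14.5,0],[1,25.5,0,19.7,0],[1,28.7,0,25,0],[1,29,0,25,0],[1,29,0,25,0]]' 4; python3 prof.py
```

```text
t: 20.98
tcp_pos: [0.4876, 0.2152, 0.0891]
tool_rot: [-3.141, -0.0, 2.861]
force: [-0.1, -0.3, -1.3]
opening: 0.0597
gripper_force: 4.0
140 x 50 world z 89 g 218 | 148 x 46 world z 90 g 205 | 156 x 42 world z 94 g 209 | 164 x 37 world z 94 g 214 | 172 x 33 world z 94 g 216 | 180 x 28 world z 94 g 216 | 188 x 23 world z 94 g 216 | 196 x 20 world z 99 g 119 | 204 x 16 world z 101 g 146 | 212 x 11 world z 100 g 148 | 220 x 9 world z 107 g 11 | 228 x 9 world z 121 g 22 | 236 x 6 world z 125 g 32 | 244 x 2 world z 125 g 26 | 252 x -2 world z 125 g 29 | 260 x -7 world z 125 g 28 | 268 x -11 world z 125 g 36 | 276 x 25 world z 199 g 57 | 284 x 24 world z 201 g 84 | 292 x 23 world z 202 g 116 | 
 [0.4876 0.2152 0.0891] [-0.1 -0.3 -1.3] 0.05970735760300077 3.9998652040958405
```

View pics/last.png

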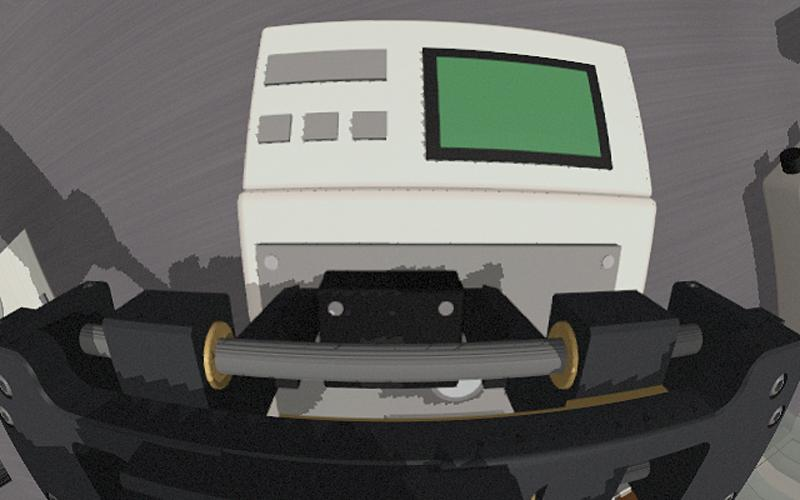

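The tile lies flat with the screw heads up (336,308 and 447,308), top at 125 mm, and wholly on the stage. I'll regrip it across its middle with the tips above the stop height, then slide it near the corner.

```bash
python3 -m inch '[[0.5,0,0,0,0],[0,0,0,0,0],[0,0,0,0,0],[0,-14.5,0,0,0],[0,-14.5,0,6,0],[0,-14.5,0,6,0],[1,-14.5,0,6,0],[1,-14.5,0,6,0],[1,-14.5,0,6,0],[1,-14.5,0,6,0],[1,-14.5,0,6,0],[1,-14.5,0,6,0]]' 20; python3 prof.py; python3 d.py 543.5 235.5 83 163.9
```

```text
t: 22.52
tcp_pos: [0.5017, 0.2115, 0.0836]
tool_rot: [3.142, -0.0, 2.861]
force: [-0.8, 0.2, 0.1]
opening: 0.0596
gripper_force: 20.0
140 x 51 world z 93 g 217 | 148 x 47 world z 94 g 217 | 156 x 42 world z 94 g 216 | 164 x 38 world z 94 g 217 | 172 x 35 world z 100 g 113 | 180 x 30 world z 100 g 149 | 188 x 26 world z 101 g 149 | 196 x 23 world z 107 g 6 | 204 x 23 world z 121 g 0 | 212 x 20 world z 125 g 43 | 220 x 17 world z 125 g 41 | 228 x 13 world z 126 g 39 | 236 x 9 world z 125 g 46 | 244 x 5 world z 126 g 23 | 252 x 0 world z 125 g 35 | 260 x -4 world z 125 g 27 | 268 x -9 world z 125 g 26 | 276 x 26 world z 193 g 57 | 284 x 24 world z 196 g 84 | 292 x 23 world z 197 g 115 | 
 [0.5017 0.2115 0.0836] [-0.8  0.2  0.1] 0.05963687130968415 20.00016689300537
now [501.7 211.5  83.6] [180.  -0. 164.] shift [-33.5  34.7   0.6] turn 0.1
```

```bash
python3 -m inch '[[1,-6,5,0,0],[1,-12,10,0,0],[1,-18,16,0,0],[1,-23,22,0,0],[1,-27,27,0,0],[1,-29.5,30.5,0,0],[1,-29.5,30.5,0,0],[1,-29.5,30.5,0,0]]' 20; python3 d.py 543.5 235.5 83 163.9;python3 -m inch '[[1,-1,0,0,0],[1,-2,0,0,0],[1,-2,0,0,0]]' 20
```

```text
t: 23.58
tcp_pos: [0.5394, 0.2331, 0.0837]
tool_rot: [3.14, 0.002, 2.861]
force: [1.0, 1.7, 0.6]
opening: 0.0598
gripper_force: 20.0
now [539.4 233.1  83.7] [1.799e+02 1.000e-01 1.640e+02] shift [-3.3  3.5  0.7] turn 0.1
t: 23.95
tcp_pos: [0.5402, 0.2322, 0.0836]
tool_rot: [3.141, -0.001, 2.861]
force: [-2.7, 2.4, 3.5]
opening: 0.0599
gripper_force: 20.0
```

```bash
python3 -m inch '[[1,-1,0,0,0],[1,-1,0,0,0],[1,-1,0,0,0]]'; python3 -m inch '[[1,-1,0,0,0],[1,-1,0,0,0],[1,-1,0,0,0]]';python3 d.py 543.5 235.5 83 163.9
```

```text
t: 24.32
tcp_pos: [0.5412, 0.2317, 0.0836]
tool_rot: [-3.141, -0.0, 2.861]
force: [-3.8, 1.7, 5.4]
opening: 0.0599
gripper_force: 20.0
t: 24.7
tcp_pos: [0.5422, 0.2313, 0.0836]
tool_rot: [-3.141, -0.0, 2.861]
force: [-3.5, 2.2, 5.1]
opening: 0.0597
gripper_force: 20.0
now [542.2 231.3  83.6] [-180.    -0.   163.9] shift [-0.1  4.4  0.6] turn 0.0
```

```bash
python3 -m inch '[[1,-1,1,0,0],[1,-1,2,0,0],[1,-1,2,0,0]]'; python3 -m inch '[[1,0,1,0,0],[1,0,1,0,0],[1,0,1,0,0]]';python3 -m inch '[[1,0,1,0,0],[1,0,1,0,0],[1,0,1,0,0]]';python3 d.py 543.5 235.5 83 163.9
```

```text
t: 25.08
tcp_pos: [0.5437, 0.2318, 0.0837]
tool_rot: [-3.139, -0.0, 2.862]
force: [-4.0, -1.6, 6.4]
opening: 0.06
gripper_force: 20.0
t: 25.45
tcp_pos: [0.5438, 0.2321, 0.0837]
tool_rot: [-3.138, -0.0, 2.862]
force: [-3.8, -5.6, 8.6]
opening: 0.0603
gripper_force: 20.0
t: 25.82
tcp_pos: [0.544, 0.2329, 0.0837]
tool_rot: [-3.138, -0.0, 2.862]
force: [-3.9, -4.7, 8.1]
opening: 0.0598
gripper_force: 20.0
now [544.  232.9  83.7] [-179.8   -0.   164. ] shift [1.2 2.4 0.7] turn 0.1
```

```bash
python3 -m inch '[[1,0,0,-1,0],[1,0,0,-1,0],[1,0,1,-1,0],[1,0,1,-1,0],[1,0,1,-1,0]]'; python3 d.py 543.5 235.5 83 163.9; python3 -m inch '[[1,0,1,0,0],[1,0,1,0,0],[1,0,1,0,0],[1,0,1,0,0]]';python3 d.py 543.5 235.5 83 163.9;python3 -m inch '[[1,-1,0,0,0],[1,-1,0,0,0],[1,-1,0,0,0],[1,-1,0,0,0]]';python3 d.py 543.5 235.5 83 163.9
```

```text
t: 26.45
tcp_pos: [0.5443, 0.2352, 0.0838]
tool_rot: [-3.14, -0.001, 2.862]
force: [0.5, -4.0, -3.9]
opening: 0.0597
gripper_force: 20.0
now [544.3 235.2  83.8] [-179.9   -0.   164. ] shift [0.9 0.1 0.8] turn 0.1
t: 26.95
tcp_pos: [0.5443, 0.2352, 0.0839]
tool_rot: [-3.138, -0.001, 2.862]
force: [-1.2, -7.0, -2.4]
opening: 0.0598
gripper_force: 20.0
now [544.3 235.2  83.9] [-179.8   -0.   164. ] shift [0.8 0.  0.9] turn 0.1
t: 27.45
tcp_pos: [0.5443, 0.2352, 0.0838]
tool_rot: [-3.138, -0.003, 2.862]
force: [-2.5, -6.2, -1.5]
opening: 0.0598
gripper_force: 20.0
now [544.3 235.2  83.8] [-1.798e+02 -1.000e-01  1.640e+02] shift [0.9 0.1 0.8] turn 0.1
```

Both axes have stopped moving, so the tile is in the corner. I'll ease it back down flat and raise the push toward the long stop.

```bash
python3 -m inch '[[1,-1,0,0.5,0],[1,-2,0,0.5,0],[1,-3,0,0.5,0],[1,-3,0,0.5,0],[1,-3,0,0.5,0]]'; python3 -m inch '[[1,-1,0.5,0.3,0],[1,-2,1,0.3,0],[1,-2,1,0.3,0],[1,-2,1,0.3,0]]';python3 prof.py;python3 d.py 543.5 235.5 83 163.9
```

```text
t: 28.08
tcp_pos: [0.5445, 0.2351, 0.0838]
tool_rot: [-3.137, -0.008, 2.862]
force: [-11.7, -4.7, 7.3]
opening: 0.0599
gripper_force: 20.0
t: 28.58
tcp_pos: [0.5445, 0.235, 0.0837]
tool_rot: [-3.135, -0.012, 2.861]
force: [-17.8, -6.1, 12.2]
opening: 0.0598
gripper_force: 20.0
140 x 52 world z 100 g 152 | 148 x 47 world z 99 g 155 | 156 x 43 world z 99 g 151 | 164 x 39 world z 100 g 152 | 172 x 34 world z 99 g 156 | 180 x 30 world z 100 g 155 | 188 x 26 world z 98 g 153 | 196 x 24 world z 109 g 28 | 204 x 23 world z 122 g 15 | 212 x 20 world z 125 g 41 | 220 x 16 world z 125 g 42 | 228 x 13 world z 125 g 45 | 236 x 9 world z 126 g 37 | 244 x 4 world z 125 g 28 | 252 x 1 world z 126 g 31 | 260 x -3 world z 127 g 24 | 268 x -8 world z 125 g 25 | 276 x 25 world z 192 g 51 | 284 x 24 world z 195 g 81 | 292 x 23 world z 197 g 114 | 
 [0.5445 0.235  0.0837] [-17.8  -6.1  12.2] 0.059796856956872584 20.003424435853958
now [544.5 235.   83.7] [-179.6   -0.7  163.9] shift [1.1 0.2 0.7] turn 0.0
```

```bash
python3 -m inch '[[1,1,0,0,0],[1,1.5,0,0,0],[1,1.5,0,0,0],[1,1.5,0,0,0]]'
python3 - <<'E'
from w import *
q=grab("wrist"); t=grab("top"); s=telemetry.get_state(); print(s["force"],s["tcp_pos"],s["tool_rot"])
a=cv2.resize(q["pixels"][150:290,200:420,::-1],(800,509)); cv2.imwrite("pics/fin.png",a)
# bystanders vs start, top view
f=dict(np.load("top1.npz")); d=cv2.absdiff(f["pixels"],t["pixels"]).max(2)
for n,(x0,y0,x1,y1) in dict(petri=(404,244,432,272),spat=(352,185,367,252),beaker=(290,145,317,177),spare=(455,208,475,224)).items(): print(n,d[y0:y1,x0:x1].mean().round(1))
E
```

```text
t: 29.12
tcp_pos: [0.5445, 0.235, 0.0837]
tool_rot: [-3.135, -0.009, 2.861]
force: [-14.5, -7.3, 10.7]
opening: 0.0599
gripper_force: 20.0
[-14.00443972  -8.43098001   9.73037101] [0.54451799 0.23504093 0.08368286] [-3.13539827 -0.00891168  2.86122156]
petri 23.3
spat 27.3
beaker 14.9
spare 13.8
```

View pics/fin.png

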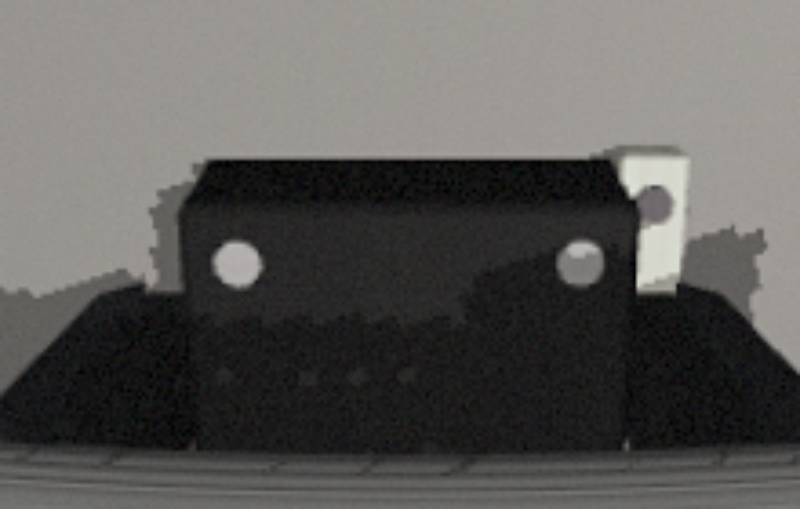

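The final view shows the tile flat with its screw heads up (238,265 and 580,265), its end hard against the short stop (655,220). It no longer advances toward either stop, with about 11 N on each. I'm handing in.

```bash
python3 -c "
from bench import workorder
print(workorder.hand_in())"
```

```text
the job is handed in; nothing more can be done
None
```

I handed the job in at about 29 s with the tile white face down on the stage, long side along the longer stop, held pressed into the corner at about 11 N on each stop; I saw contact only at the short stop, the long stop being out of view, and my image check of the bystanders was inconclusive (probably shadows), though the arm never touched them as far as I could tell.

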